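# Set the blue-capped bottle on the hotplate stirrer and start it stirring

### The job

Get the blue-capped bottle stirring: set it down gently in the middle of the hotplate stirrer's plate and let go of it, then flip the stirrer's left toggle (the stirring power) up to on, and then press the green start key just until you feel it click, without driving it on to its stop. Leave the right toggle (the heat) off, do not press the red stop key, keep the bottle upright, and leave the white-capped and orange-capped bottles and the beaker as they stand.

Things in the scene. Friction and masses are not known exactly. Their poses are not given: they have to be found in the camera images.
- blue_bottle_center (a point): the bottle to stir: closed 250 ml amber glass laboratory bottle with a paper label, 70 mm diameter, 138 mm tall, about 0.4 kg, standing upright on the bench; its screw cap is blue, 54 mm diameter, and takes up the top 28 mm (110 to 138 mm above the underside), the neck under it is 40 mm wide. Origin on the axis, half-way up (69 mm above the underside), z up.
- plate_center (a point): centre of the top face of the hotplate stirrer's white ceramic plate (172 x 172 mm, 110 mm above the bench, marked by a thin blue circle of 84 mm diameter with a dot). The stirrer is a fixed white appliance 300 mm deep, 240 mm wide. Axes: x points to its back (away from its operator), y to its left, z up. Its origin lies 60 mm behind the middle of the appliance; ahead of the plate is a control panel sloping down to the front at 0.26 rad.
- stir_switch (a joint): left bat toggle, beside the green lamp: stirring power. 0 rad = off (bat leans down the panel, to the front), 0.70 rad = on (leans up the panel, to the plate). A spring throws it to whichever side of the middle (0.35 rad) it is on; to start it moving takes about 3.2 N at the tip, falling to nothing at the middle.
- stir_switch_tip (a point): tip of the left toggle's bat, on its axis: steel bat 42 mm long from its pivot, tapering from 13 mm diameter near the tip to 7 mm at the pivot. The point turns with the bat.
- stir_switch_pivot (a point): pivot of the left toggle, 4 mm above the face of the sloped panel, in its steel bushing (15 mm diameter, 9 mm high over the face). Axes of the panel: x up the slope (the way the bat is to be thrown), y to the left, along the pivot, z out of the face.
- heat_switch (a joint): right bat toggle, beside the red lamp: heat, same build. 0 rad = off (as found), 0.70 rad = on.
- heat_switch_tip (a point): tip of the right toggle's bat, 168 mm to the right of the left one's.
- start_key (a joint): green start key, a tactile dome key: travel in m, 0 = up, hard stop at 0.0075. Force to press: about 0.7 N at first, rising to a peak of 4.4 N at 1.8 mm, then the click: dropping to 1.2 N at 3.9 mm; beyond, it rises again (2.8 N at 4.9 mm, 5 N at 5.7 mm, 8 N at 6.6 mm), and at the stop it is rigid. It comes up again by itself when let go.
- start_key_top (a point): centre of the top face of the green start key, 26 x 26 mm, 8 mm above the face of the panel. x up the slope of the panel, y to the left, z out of the face; the key travels along -z.
- stop_key (a joint): red stop key, 48 mm to the right of the green one, same build. Not to be pressed.
- stop_key_top (a point): centre of the top face of the red stop key.
- white_bottle_center (a point): bystander: bottle of the same build with a white cap; origin half-way up.
- orange_bottle_center (a point): bystander: bottle of the same build with an orange cap; origin half-way up.
- beaker_center (a point): bystander: empty glass beaker, 72 mm diameter, 95 mm tall; origin half-way up.

How it is judged:
By the outcome, as a careful person would: the job done as asked, in the order asked, and still so for the second after the job is handed in, with the robot touching nothing.
It also fails if it takes over 67 s, if anything falls off the work surface, if the arm or the gripper's body presses on something with over 40 N, if the wrist force passes 120 N, or if a joint passes its speed limit or range.

### The arm

A 6-joint arm with a two-finger parallel gripper is mounted at the origin on the work surface. World frame = base frame: x ahead of the robot, y to its left, z up, the work surface at z = 0. Lengths are in m, angles in rad, forces in N, time in s.
With the tool pointing down it reaches from about 0.325 to 0.775 m from the base axis. Payload 5.5 kg.
Tool frame: the origin (TCP) lies where the fingers leave the gripper's body, on its centre line; the fingertips stand 73 mm ahead of it and the grasp point (between the pads) lies 54 mm ahead of it (manip.tcp_to_grasp is the z of the grasp point in the tool frame, in m); z points along the fingers, y is the line along which they close (so a half turn about z gives the same grasp; the last joint's range is limited). The gripper opens to 85 mm and grips with 20 to 120 N. Pads are 22 mm wide; open, the fingers measure 114 mm over their backs; the gripper's body (76 mm by 85 mm) begins 54 mm behind the grasp point. The pads swing forward as they close: fully open they stand 13 mm farther back than shut.
Start: joints at [-1.316, 0.091, 1.231, -0, 1.82, -0.057], TCP at [0.184, -0.571, 0.304] pointing down, gripper open.
Joint ranges: [-2.87, 2.87], [-0.86, 2.18], [0.17, 2.46], [-1.51, 4.65], [0.06, 2.69], [-2.65, 2.65]. Speed limits (rad/s): [2.57, 2.57, 3.01, 3.14, 3.14, 3.14].

### API

Orientations are given as a unit quaternion [w, x, y, z].
In Python, from rig import manip, eyes gives the robot as it stands. Calls block until the motion is done:
- manip.reach(position, orientation): joint-space move of the TCP to a pose.
- manip.move_straight(position, frame=None, feed=0.15, max_force=None): straight line of the TCP; frame=None keeps the orientation; feed is the mean speed in m/s. With max_force (N) it stops when the force on the tool has changed by that much, and returns True; else False.
- manip.goto_joints(angles): joint-space move.
- manip.set_gripper(opening, grip_force=None): opening from 0.0 (shut) to 1.0 (fully open); grip_force is the grip in N (None keeps the last); returns when the fingers have stopped.
- manip.dwell(seconds).
- manip.solve_ik(position, orientation): joint angles nearest the present ones, or None.
- eyes.get_image(name): name is "scene" or "top"; returns a dict with "pixels" (400x640x3 uint8, red, green, blue), "range_z" (400x640 float32, m along the optical axis (not along the pixel's ray), 0 where there is no reading), "fx", "fy", "cx", "cy" (pixels), "k1" (the pictures are not rectified: a ray, as slopes to the right and down, at radius r is drawn at 1 + k1 r^2 times it, then the intrinsics apply), "xyz" and "orientation" of the camera in the world. Camera axes: x right, y up, looking along -z (the intrinsics and any distortion apply to the point x, -y, -z); pixel columns grow to the right and rows downward; lengths in m; the calibration is good to about 2 mm. A picture is of the moment at which its call begins.
A pose or a line that the arm cannot do raises manip.Unreachable and nothing moves.
- manip.sign_off(): hands the job in; it is judged then, once.
Readings, each from a call of its own:
- manip.get_time_s(): time.
- manip.get_joint_pos(): joint angles.
- manip.get_dq(): joint speeds.
- manip.get_joint_torque(): joint torques, N m.
- manip.get_tool_pos(): TCP position.
- manip.get_eef_rot(): TCP orientation.
- manip.get_force(): force on the tool from outside, world axes, zero at the start.
- manip.get_torque(): the same for the moment, N m.
- manip.get_gripper_width(): opening from 0.0 (shut) to 1.0 (fully open).
- manip.get_finger_force(): force on a finger pad.
Only numpy, scipy, OpenCV 4.12 (cv2) and the standard library are available. Lean on these libraries where they do the work, as an engineer would, in place of code of your own. Each camera call takes 0.05 s, during which the arm holds its last target. There are 200 camera calls.

## Working session

There is one attempt and no reset: what is moved stays moved. The work goes in short steps, each a Python script; the robot and the scene stay as the last script left them, time stands still between calls to the robot, and variables do not carry over. Pictures are saved under pics/ and viewed, at most 10 in all, crops included, and the job is handed in when it is done.

```bash
ls; mkdir -p pics; cat > h.py <<'E'
import numpy as np, cv2
from scipy.spatial.transform import Rotation as R
from rig import manip, eyes
def Rq(q): return R.from_quat([q[1],q[2],q[3],q[0]])
def qR(r):
    x,y,z,w=r.as_quat(); return [w,x,y,z]
def save(im,name,crop=None,s=1):
    p=im["pixels"][:,:,::-1]
    if crop: p=p[crop[1]:crop[3],crop[0]:crop[2]]
    cv2.imwrite("pics/"+name,cv2.resize(p,None,fx=s,fy=s,interpolation=cv2.INTER_CUBIC))
def cloud(im):
    v,u=np.mgrid[0:400,0:640].astype(float)
    xd=(u-im["cx"])/im["fx"]; yd=(v-im["cy"])/im["fy"]
    x,y=xd.copy(),yd.copy()
    for _ in range(20):
        f=1+im["k1"]*(x*x+y*y); x=xd/f; y=yd/f
    d=im["range_z"]
    P=np.stack([x*d,-y*d,-d],-1)
    W=Rq(im["orientation"]).apply(P.reshape(-1,3)).reshape(400,640,3)+np.array(im["xyz"])
    W[d<=0]=np.nan
    return W
E
python3 - <<'E'
from h import *
import pickle
for n in("scene","top"):
    im=eyes.get_image(n); save(im,n+"0.png",s=1.25); pickle.dump(im,open(n+".pkl","wb"))
    print(n,im["xyz"],im["orientation"],im["fx"],im["k1"])
E
```

```text
pics
scene [1.114031   0.27858131 0.82540139] [0.49245808 0.1810429  0.30231656 0.79580978] 383.25366723640764 -0.08136659548756811
top [ 0.42338981 -0.02881516  1.13564203] [ 0.71287048  0.04872251 -0.0559255  -0.69736227] 445.7271274442815 -0.05127455545678746
```

View pics/scene0.png

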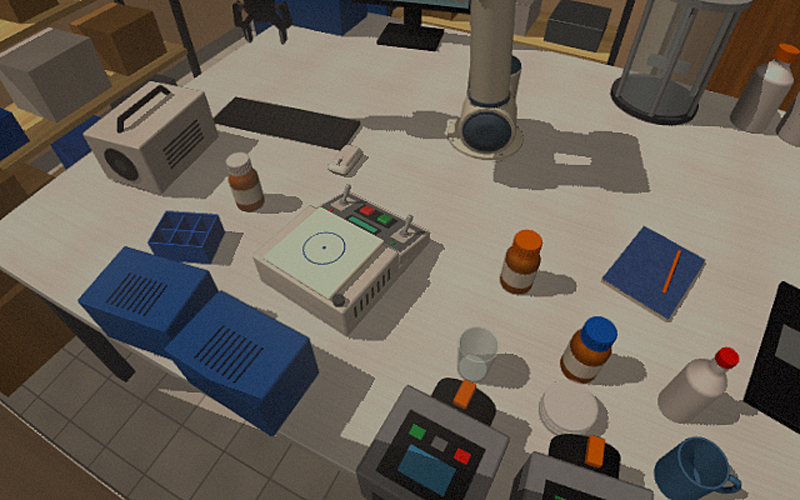

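View pics/top0.png

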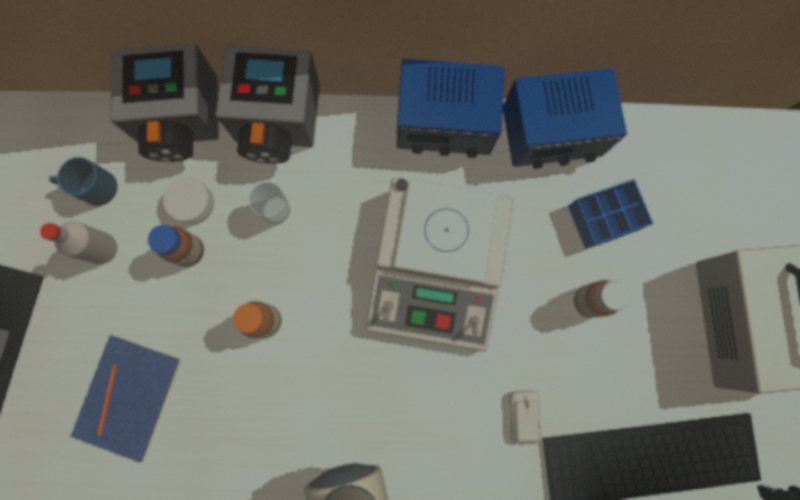

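The top view shows the blue bottle at about (132,192) in native pixels, with the plate dot at (357,184). The green key is at (334,254), the red key at (354,257), the left toggle near (308,245) and the right one near (378,260). Next I'll measure them from the clouds.

```bash
python3 - <<'E'
from h import *
import pickle
np.set_printoptions(precision=4,suppress=True)
I={n:pickle.load(open(n+".pkl","rb")) for n in("scene","top")}
for n,im in I.items():
    W=cloud(im); hsv=cv2.cvtColor(im["pixels"],cv2.COLOR_RGB2HSV).astype(int); H,S,V=hsv[...,0],hsv[...,1],hsv[...,2]
    z=W[...,2]; x=W[...,0]; y=W[...,1]
    print(n)
    b=(H>100)&(H<125)&(S>150)&(z>.125)&(z<.15)&(abs(y-.42)<.2)&(x>.3)&(x<.75)
    k,l,st,c=cv2.connectedComponentsWithStats(b.astype(np.uint8))
    for i in range(1,k):
        if st[i,4]>40: P=W[l==i]; print("blue",st[i,4],(np.nanmin(P,0)+np.nanmax(P,0))/2,np.median(P,0),np.ptp(P,0))
    pl=(abs(z-.11)<.006)&(x>.35)&(x<.75)&(y<.15)&(y>-.3)&(S<70)
    k,l,st,c=cv2.connectedComponentsWithStats(pl.astype(np.uint8)); i=1+st[1:,4].argmax(); P=W[l==i]
    r=cv2.minAreaRect((P[:,:2]*1000).astype(np.float32)); print("plate",r,np.median(P[:,2]))
    ring=(abs(z-.11)<.012)&(H>95)&(H<130)&(S>60)&(x>.4)&(y<.1)&(y>-.2)
    k,l,st,c=cv2.connectedComponentsWithStats(cv2.dilate(ring.astype(np.uint8),np.ones((3,3))))
    for i in range(1,k):
        m=(l==i)&ring
        if m.sum()>10: P=W[m]; print("ring",m.sum(),(P.min(0)+P.max(0))/2,np.ptp(P,0))
    for nm,mm in(("green",(H>45)&(H<75)&(S>130)),("red",((H<8)|(H>172))&(S>130))):
        m=mm&(x>.25)&(x<.7)&(y<.15)&(y>-.25)&(z>.02)&(z<.12)
        k,l,st,c=cv2.connectedComponentsWithStats(m.astype(np.uint8))
        for i in range(1,k):
            if st[i,4]>15: P=W[l==i]; print(nm,st[i,4],c[i],np.median(P,0),np.ptp(P,0))
im=I["top"]
save(im,"topz.png",(285,135,415,290),3.8); save(I["scene"],"scz.png",(250,140,350,200),8)
E
```

```text
scene
blue 505 [0.6008 0.3988 0.1337] [0.606  0.398  0.1379] [0.0533 0.0526 0.0164]
plate ((635.8853149414062, -113.20872497558594), (195.29197692871094, 173.43487548828125), 82.04938507080078) 0.11010755270893885
ring 84 [ 0.6337 -0.1237  0.1103] [0.0845 0.0847 0.0059]
ring 488 [ 0.8961 -0.1124  0.11  ] [0.1365 0.1744 0.024 ]
green 53 [306.9434 174.6981] [ 0.4753 -0.0753  0.0658] [0.0271 0.025  0.0109]
red 65 [293.3538 167.8769] [ 0.4678 -0.1207  0.0657] [0.0334 0.0315 0.0156]
top
plate ((633.269287109375, -113.30216217041016), (195.2216796875, 172.82252502441406), 81.36029815673828) 0.1106740363032177
red 121 [353.8926 256.7934] [ 0.4624 -0.1243  0.0665] [0.0264 0.0292 0.0152]
```

View pics/topz.png

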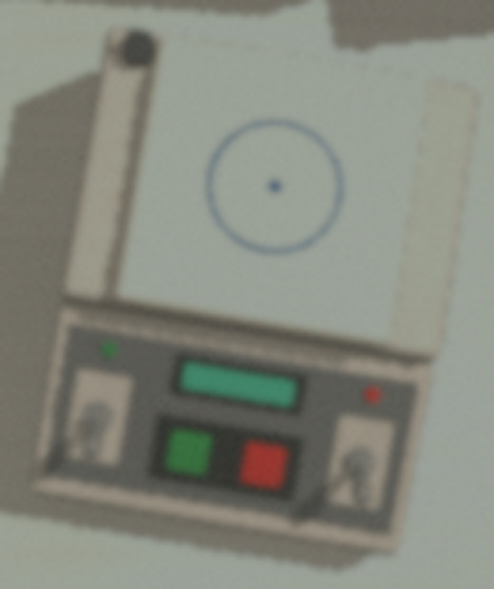

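View pics/scz.png

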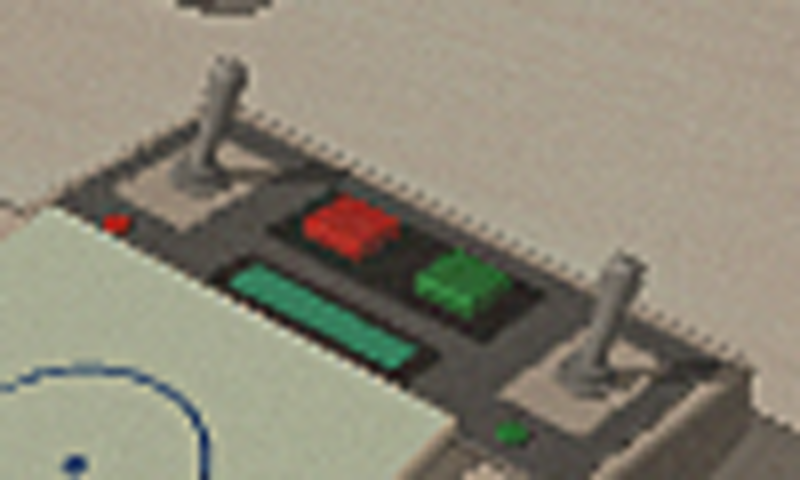

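The crops show both toggles leaning to the front (off). In the zoomed top view the green key is at (188,452), red at (264,465), left bushing about (97,412) and left tip about (88,450). Next I'll fit the stirrer frame and the toggles.

```bash
python3 - <<'E'
from h import *
import pickle
np.set_printoptions(precision=4,suppress=True)
I={n:pickle.load(open(n+".pkl","rb")) for n in("scene","top")}
yaw=np.radians(-8.3); Rz=R.from_euler('z',yaw); 
W=cloud(I["top"]); px=lambda u,v:W[int(round(v))-1:int(round(v))+2,int(round(u))-1:int(round(u))+2].reshape(-1,3).mean(0)
C=px(285+274/3.8,135+186/3.8); print("topdot",C)
C0=np.array([.6335,-.1235,.11])
for n,im in I.items():
    W=cloud(im); Q=Rz.inv().apply((W-C0).reshape(-1,3)).reshape(W.shape)+[0,0,.11]
    hsv=cv2.cvtColor(im["pixels"],cv2.COLOR_RGB2HSV).astype(int); H,S,V=hsv[...,0],hsv[...,1],hsv[...,2]
    m=(Q[...,0]<-.1)&(Q[...,0]>-.2)&(abs(Q[...,1])<.11)&(Q[...,2]>.04)
    ring=(abs(Q[...,2]-.11)<.012)&(H>90)&(H<130)&(S>40)&(np.hypot(Q[...,0],Q[...,1])<.06)
    P=Q[ring]; print(n,"ring",ring.sum(),(P.min(0)+P.max(0))/2)
    P=Q[m]; ok=np.ones(len(P),bool)
    for _ in range(8):
        A=np.c_[P[:,0]+.16,np.ones(len(P))]; s=np.linalg.lstsq(A[ok],P[ok,2],rcond=None)[0]; d=(P[:,2]-A@s)*np.cos(np.arctan(s[0])); ok=abs(d)<.003
    print("plane slope",np.arctan(s[0]),"z at -.16",s[1],ok.mean())
    D=np.zeros(m.shape); D[m]=d
    for nm,mm in(("green",(H>45)&(H<80)&(S>110)),("red",((H<8)|(H>172))&(S>110))):
        k=mm&m&(D>.004)&(abs(Q[...,1])<.07); kk=k&(D>.0065)
        if k.sum(): print(nm,k.sum(),kk.sum(),np.median(Q[kk],0),(Q[kk].min(0)+Q[kk].max(0))/2,np.ptp(Q[kk],0))
    for sg in(1,-1):
        for lo,hi in((.01,.02),(.02,.03),(.03,.038),(.038,.06)):
            t=m&(D>lo)&(D<hi)&(Q[...,1]*sg>.05)
            if t.sum(): print("tog",sg,lo,t.sum(),np.median(Q[t],0),Q[t].min(0),Q[t].max(0))
E
```

```text
topdot [ 0.6313 -0.1259  0.1106]
scene ring 111 [ 0.0002 -0.0002  0.1103]
plane slope 0.2665643776054606 z at -.16 0.0607402446040595 0.8298412698412698
green 51 32 [-0.1682  0.0229  0.0662] [-0.168   0.0248  0.0665] [0.0243 0.023  0.0087]
red 52 34 [-0.1677 -0.0207  0.0668] [-0.1686 -0.0218  0.0666] [0.0215 0.0218 0.0074]
tog 1 0.01 9 [-0.16    0.0851  0.0773] [-0.1653  0.0818  0.0738] [-0.1588  0.0889  0.0794]
tog 1 0.02 15 [-0.1667  0.0864  0.085 ] [-0.1718  0.0804  0.081 ] [-0.1602  0.0897  0.089 ]
tog 1 0.03 13 [-0.1708  0.0877  0.0938] [-0.1754  0.0804  0.0896] [-0.1672  0.0908  0.0964]
tog 1 0.038 13 [-0.1743  0.0859  0.1007] [-0.1846  0.0798  0.0949] [-0.1684  0.09    0.1037]
tog -1 0.01 9 [-0.1605 -0.0815  0.0771] [-0.1634 -0.0859  0.0732] [-0.1571 -0.0774  0.0807]
tog -1 0.02 13 [-0.1672 -0.0814  0.0831] [-0.1719 -0.0894  0.0801] [-0.1634 -0.0789  0.0887]
tog -1 0.03 11 [-0.1713 -0.0799  0.0938] [-0.1774 -0.0861  0.0887] [-0.1671 -0.078   0.0974]
tog -1 0.038 11 [-0.1764 -0.0827  0.0975] [-0.1812 -0.0874  0.0955] [-0.1719 -0.0769  0.1009]
top ring 3 [-0.0008 -0.0016  0.1101
[... 293 characters left out ...]
 ] [-0.163   0.0796  0.0717] [-0.1565  0.0877  0.0776]
tog 1 0.02 6 [-0.1656  0.0838  0.085 ] [-0.1674  0.0813  0.0813] [-0.164   0.0864  0.0898]
tog 1 0.03 9 [-0.1714  0.0849  0.094 ] [-0.1754  0.0804  0.0912] [-0.1691  0.0891  0.0971]
tog 1 0.038 22 [-0.1792  0.0834  0.1012] [-0.1843  0.0787  0.0969] [-0.1741  0.0887  0.1033]
tog -1 0.01 8 [-0.1622 -0.0836  0.0748] [-0.1652 -0.0863  0.0714] [-0.1547 -0.0797  0.0815]
tog -1 0.02 10 [-0.1676 -0.0832  0.0853] [-0.1751 -0.0879  0.0822] [-0.1645 -0.0795  0.0899]
tog -1 0.03 9 [-0.1729 -0.0828  0.0945] [-0.1801 -0.0902  0.0903] [-0.1696 -0.0788  0.0957]
tog -1 0.038 22 [-0.1797 -0.0845  0.0997] [-0.1844 -0.09    0.096 ] [-0.1741 -0.079   0.1029]
```

```bash
cat >> h.py <<'E'
def down(a,tilt=0): # tool x along heading a; tilt>0 points tool forward along heading
    return R.from_euler('z',a)*R.from_euler('y',-tilt)*R.from_euler('x',np.pi)
def best(p,a,tilt=0,alts=(0,)):
    c=[]
    for k in alts:
        q=qR(down(a,tilt)*R.from_euler('z',k)); j=manip.solve_ik(list(p),q)
        if j is not None: c.append((abs(j[5]),q,j))
    c.sort(key=lambda t:t[0]); return c[0][1],c[0][2]
E
python3 - <<'E'
from h import *
import pickle
np.set_printoptions(precision=4,suppress=True)
im=pickle.load(open("top.pkl","rb")); W=cloud(im)
hsv=cv2.cvtColor(im["pixels"],cv2.COLOR_RGB2HSV).astype(int)
m=(abs(W[...,2]-.138)<.006)&(abs(W[...,0]-.6)<.05)&(abs(W[...,1]-.4)<.05)
P=W[m]; T=(P.min(0)+P.max(0))/2; print("top cap",T,np.ptp(P,0),P[:,2].mean())
c=(T[:2]+[.6008,.3988])/2; print(c,manip.tcp_to_grasp)
a=np.arctan2(c[1],c[0])
p=[*c,.122+manip.tcp_to_grasp]; hi=[*c,.30]
q,j=best(p,a,alts=(0,np.pi,np.pi/2,-np.pi/2)); print(j)
manip.reach(hi,q); manip.move_straight(p,feed=.12,max_force=8)
print(manip.get_tool_pos(),manip.get_force())
manip.set_gripper(0.0,grip_force=50)
print("w",manip.get_gripper_width(),manip.get_finger_force(),manip.get_tool_pos(),manip.get_force())
p0=manip.get_tool_pos(); manip.move_straight([p0[0],p0[1],p0[2]+.03],feed=.08)
print(manip.get_force(),manip.get_gripper_width(),manip.get_time_s())
save(eyes.get_image("scene"),"g.png",(380,150,560,330),3)
np.save("pick.npy",np.r_[p0,a])
E
```

```text
top cap [0.599  0.3975 0.1381] [0.0544 0.0559 0.0118] 0.13805349750393664
[0.5999 0.3982] 0.0539
[ 0.5387  0.4284  1.0627 -0.      1.6505 -0.0472]
[0.6003 0.3984 0.1774] [ 0.4722 -0.0788  0.187 ]
w 0.6193412009559454 53.956618309020996 [0.6001 0.3982 0.177 ] [-0.8348 -0.0789  3.7629]
[ 0.0452 -0.1106 -6.5391] 0.6189617365211744 5.8917
```

View pics/g.png

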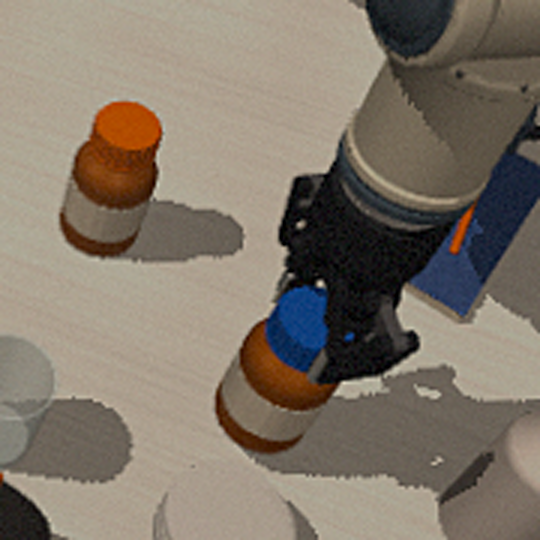

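The bottle is held upright by its cap, centred between the pads in the crop. Next I'll carry it to the plate.

```bash
python3 - <<'E'
from h import *
np.set_printoptions(precision=4,suppress=True)
k=np.load("pick.npy"); p0=k[:3]
C=np.array([.6325,-.1245])
zc=p0[2]+.110
manip.move_straight([p0[0],p0[1],p0[2]+.18],feed=.2)
q,j=best([*C,zc+.05],np.arctan2(C[1],C[0])); print(j)
manip.reach([*C,zc+.06],q)
manip.move_straight([*C,zc+.008],feed=.08); manip.dwell(.3)
f0=np.array(manip.get_force())
hit=manip.move_straight([*C,zc-.004],feed=.01,max_force=2.5)
print(hit,manip.get_tool_pos(),zc,f0,manip.get_force())
manip.dwell(.2); print(manip.get_force())
print(manip.get_time_s())
save(eyes.get_image("scene"),"pl.png",(190,80,370,280),3)
E
```

```text
[-0.2471  0.2254  1.0236 -0.      1.8927  1.518 ]
True [ 0.6325 -0.1244  0.287 ] 0.2870273361313348 [ 0.4886 -0.1307 -3.7543] [-1.3892  0.654   5.5042]
[-0.5095  0.7298  6.2859]
10.8417
```

View pics/pl.png

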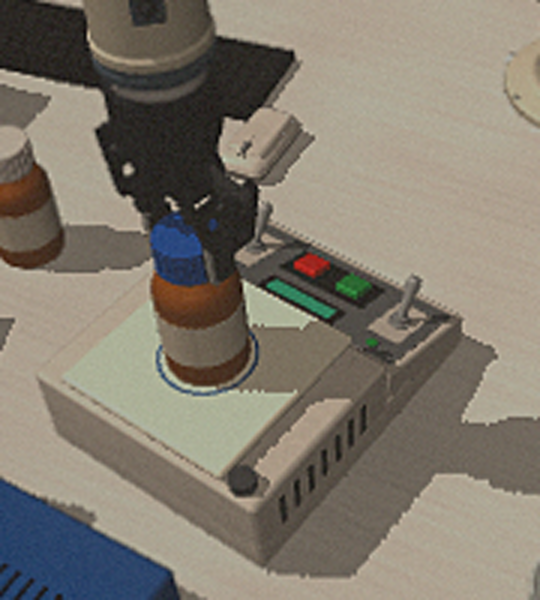

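The bottle stands inside the ring and upright. I'll release it, retreat and flip the left toggle.

```bash
cat >> h.py <<'E'
YAW=np.radians(-8.3); C0=np.array([.6335,-.1235,0])
def loc(x,y,z): return R.from_euler('z',YAW).apply([x,y,z])+C0
E
python3 - <<'E'
from h import *
np.set_printoptions(precision=4,suppress=True)
p=manip.get_tool_pos()
manip.set_gripper(1.0); 
manip.move_straight([p[0],p[1],p[2]+.09],feed=.12)
print("f",manip.get_force(),manip.get_time_s())
y=.085; zt=.088+.073
hi=loc(-.218,y,.377); q,j=best(hi,YAW,alts=(0,np.pi)); print(j)
manip.move_straight(hi,frame=q,feed=.2) if False else manip.reach(hi,q)
manip.set_gripper(0.0,grip_force=20)
manip.move_straight(loc(-.218,y,zt),feed=.15)
print("f",manip.get_force(),manip.get_tool_pos())
hit=manip.move_straight(loc(-.177,y,zt),feed=.03,max_force=12)
print(hit,"f",manip.get_force(),manip.get_tool_pos(),loc(-.177,y,zt))
manip.move_straight(loc(-.215,y,zt),feed=.1)
manip.move_straight(loc(-.215,y,.22),feed=.15)
print("f",manip.get_force(),manip.get_time_s())
im=eyes.get_image("scene"); save(im,"t.png",(190,80,370,280),3)
E
```

```text
f [ 0.8065 -0.9165  0.3085] 12.2417
[-0.0975 -0.3324  1.4897 -0.      1.9843 -1.5235]
f [ 0.1055  0.1774 -0.1525] [ 0.4305 -0.008   0.1621]
False f [-0.7441 -1.02   -0.3134] [ 0.4706 -0.0138  0.161 ] [ 0.4706 -0.0138  0.161 ]
f [-0.0529  0.5879 -1.4842] 19.7583
```

View pics/t.png

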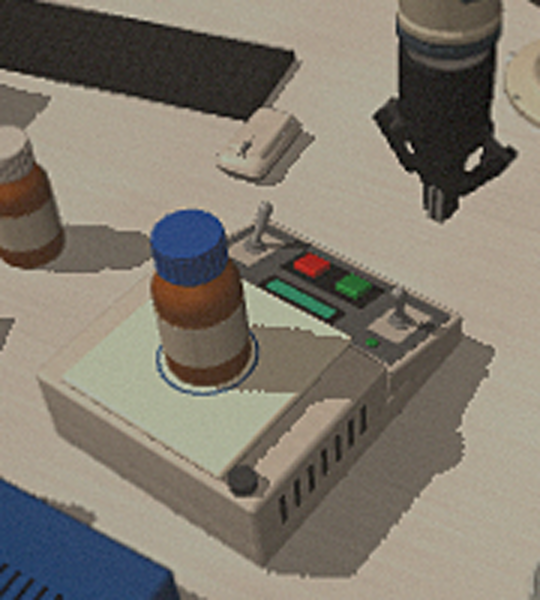

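The left toggle now leans to the plate and the bottle stands free. Now the key, pressed along the panel normal in small steps.

```bash
python3 - <<'E'
from h import *
np.set_printoptions(precision=3,suppress=True)
T=.262; n=R.from_euler('z',YAW).apply([-np.sin(T),0,np.cos(T)])
K=loc(-.1688,.023,.0667)
tcp=lambda h: K+n*(.073+h)
def F(k=6):
    s=[]
    for _ in range(k): manip.dwell(.02); s.append(np.dot(manip.get_force(),n))
    return np.mean(s),np.std(s)
q,j=best(tcp(.06),YAW,T,alts=(0,np.pi)); print(j)
manip.reach(list(tcp(.06)),q); manip.move_straight(list(tcp(.008)),feed=.08); manip.dwell(.3)
f0,sd=F(12); print("f0",f0,sd,manip.get_time_s())
h=.006; pk=0;hp=None; L=[]; seen=False
while h>-.012:
    manip.move_straight(list(tcp(h)),feed=.01)
    f=F()[0]-f0; x=np.dot(np.array(manip.get_tool_pos())-tcp(0),n); L.append((h*1e3,x*1e3,f))
    if f>pk: pk,hp=f,x
    if f>7: print("too high");break
    if pk>3 and (hp-x>=.0019 or (f<1.8)) : print("click");break
    h-=.0003 if f>.5 or pk>1 else .0004
np.save("L.npy",L); print(np.array(L)); print(pk,hp,manip.get_time_s())
E
```

```text
[-0.257 -0.554  1.988  0.029  1.447  1.459]
f0 0.1429870301181069 0.4116113246003116 23.6333
click
[[ 6.     5.965 -0.05 ]
 [ 5.6    5.585 -0.214]
 [ 5.2    5.209 -0.163]
 [ 4.8    4.782  0.022]
 [ 4.4    4.397 -0.299]
 [ 4.     4.013  0.265]
 [ 3.6    3.578 -0.873]
 [ 3.2    3.211  0.003]
 [ 2.8    2.776  0.027]
 [ 2.4    2.386 -0.602]
 [ 2.     1.991 -0.09 ]
 [ 1.6    1.599  0.07 ]
 [ 1.2    1.195 -0.045]
 [ 0.8    0.796 -0.326]
 [ 0.4    0.393 -0.02 ]
 [-0.    -0.007 -0.107]
 [-0.4   -0.403 -0.262]
 [-0.8   -0.787  0.152]
 [-1.2   -1.101  1.328]
 [-1.5   -1.402  2.588]
 [-1.8   -1.735  3.152]
 [-2.1   -2.023  3.246]
 [-2.4   -2.347  4.217]
 [-2.7   -2.663  4.76 ]
 [-3.    -2.994  3.991]
 [-3.3   -3.357  3.316]
 [-3.6   -3.671  2.21 ]
 [-3.9   -3.996  1.3  ]]
4.759539264324644 -0.002662895819081045 33.5333
```

Past the peak and dropped. I'll take two more small steps to the bottom of the dip to be sure of the click, then let go.

```bash
python3 - <<'E'
from h import *
np.set_printoptions(precision=3,suppress=True)
T=.262; n=R.from_euler('z',YAW).apply([-np.sin(T),0,np.cos(T)])
K=loc(-.1688,.023,.0667)
tcp=lambda h: K+n*(.073+h)
for h in(-.0042,-.0045):
    manip.move_straight(list(tcp(h)),feed=.01); s=[]
    for _ in range(8): manip.dwell(.02); s.append(np.dot(manip.get_force(),n))
    f=np.mean(s)-.14; print(h,f,np.dot(np.array(manip.get_tool_pos())-tcp(0),n))
    if f>2: break
manip.move_straight(list(tcp(.08)),feed=.1)
manip.move_straight(list(loc(-.26,.023,.30)),feed=.2)
manip.dwell(.3); print(manip.get_force(),manip.get_time_s())
im=eyes.get_image("scene"); save(im,"end.png",(150,80,450,310),2.6)
W=cloud(im); m=(abs(W[...,2]-.248)<.005)&(np.hypot(W[...,0]-.633,W[...,1]+.124)<.05)
P=W[m]; print((P.min(0)+P.max(0))/2,np.ptp(P,0))
E
```

```text
-0.0042 1.1423988084350731 -0.004323992565074755
-0.0045 0.773814858557533 -0.004548852349979205
[ 0.396  0.232 -0.25 ] 36.2417
[ 0.634 -0.123  0.247] [0.052 0.053 0.008]
```

View pics/end.png

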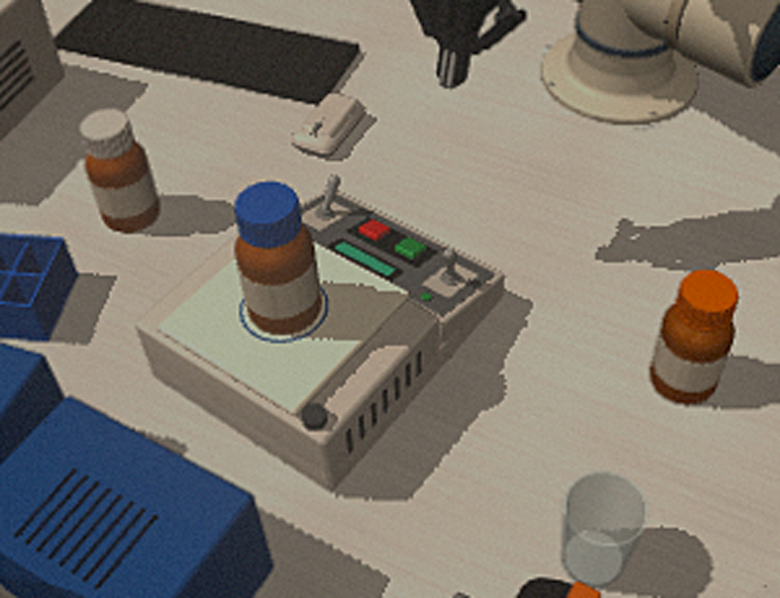

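The final view shows the bottle centred in the ring, with its cap at (268,212) in the crop. The left toggle is up at (450,268), the right one is still off at (330,195), and the bystanders are unmoved.

```bash
python3 -c "
from h import *
print(manip.sign_off())"
```

```text
the job is handed in; nothing more can be done
None
```

The job is handed in at about 36 s: the blue-capped bottle stands upright and released in the middle of the plate, the left toggle is on, and the green key was pressed through its click (about 3.8 mm) without reaching its stop; the heat toggle, red key and other bottles and beaker were left alone.

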